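# Hold the lunchbox warmer's spring dial on its third click

## Task

Give the lunchbox a burst of heat: pull the warmer's grey control drawer all the way out, then press the red thumb bar of the spring-return dial inside it down past the first two clicks to the third and last one. The dial springs back when let go, so finish while your fingers are still holding the bar down on the third click with the drawer open, and leave the lunchbox and the other kitchenware where they stand.

Things in the scene. Friction and masses are not known exactly. Their poses are not given: they have to be found in the camera images.
- warmer: white lunchbox warmer fixed to the table, a box 280 (x) x 300 (y) x 154 mm (z) with a steel top plate; origin at the foot of its front face, midway between the sides; its -x axis points out of the front, the way the drawer opens; the box extends 280 mm from the origin along +x
- drawer (a joint): opening of the warmer's control drawer in m: 0 closed, 0.14 fully out (stop); starts up to 0.06 open; slides along the warmer's -x with about 4 N of friction and stays where it is left. The grey front panel is 290 mm wide, 14 mm thick, top edge 143 mm above the table
- drawer_handle (a point): middle of the drawer's steel bar handle, which runs along the warmer's y (80 mm long, 11 mm thick), 35 mm out from the panel and 118 mm above the table; moves with the drawer; its axes are parallel to the warmer's
- dial (a joint): turn of the spring-return dial in rad: 0 at rest, clicks (detents) at 0.3, 0.6 and 0.9, hard stop just past the third at 0.96. It grows as the thumb bar is pressed down. Pressing takes about 5 N at first, rising to about 10 N; let go anywhere, it springs back to 0
- dial_bar (a point): middle of the dial's red thumb bar in the drawer, a round bar 14 mm thick, 32 mm long along the warmer's y; moves with dial and drawer. It circles 52 mm from the axle: 0.45 rad above level at rest (centre 121 mm above the table), 0.45 rad below level at the third click (75 mm above the table), 47 mm before the axle (along the warmer's -x) at both, 52 mm half way between
- dial_axle (a point): middle of the dial's axle, which runs along the warmer's y, 98 mm above the table; moves with the drawer, 144 mm behind its handle bar and 95 mm behind the inner face of its front panel. Drum radius 26 mm (cheeks 30). Drawer shut, the dial is hidden under the warmer's top; fully out, the bar is 92 mm before the warmer's front. White, yellow and red dots beside the bar mark clicks 1, 2, 3
- lunchbox: purple plastic lunchbox 100 x 166 x 53 mm on the warmer's top, its near side at least 65 mm behind the warmer's front; origin at the centre of its underside; leave alone
- pan: steel chai pan 150 mm across, 75 mm high, black handle; origin at the centre of its underside; leave alone
- jar: glass jar 72 mm across, 110 mm high; origin at the centre of its underside; leave alone
- tumbler: steel tumbler 68 mm across, 95 mm high; origin at the centre of its underside; leave alone
- bowl: white ceramic bowl 110 mm across, 50 mm high; origin at the centre of its underside; leave alone
- spoon: bamboo spoon 220 mm long lying on the table; origin near its middle, underside; leave alone

How it is judged (in metres and radians):
On the way, in this order (a step that is already met when the one before it is completed fails the run):
1. the drawer is out by more than 120 mm, the dial still near rest (under 0.15 rad) (value of joint drawer above 0.12 m and value of joint dial below 0.15 rad), for 0.2 s.
2. the dial is pressed to its third click (over 0.8 rad) by the fingers (value of joint dial above 0.8 rad and contact force between the fingers and dial above 2 N), for 0.3 s.
At the end, for the whole second after the job is handed in: the drawer is out by more than 110 mm of its 140 mm, and the fingers still hold the dial on its third click: turned more than 0.8 rad, pressed with more than 2 N (all of step 2 and value of joint drawer above 0.11 m); the arm keeps its last pose, push and grip.
It fails at once if the lunchbox or another piece of kitchenware is shifted by more than 30 mm (distance of any of lunchbox, pan, jar, tumbler, bowl, spoon from where it was at the start of the episode above 0.03 m).
It also fails if it takes over 48 s, if anything falls off the work surface, if the arm or the gripper's body presses on something with over 40 N, if the wrist force passes 120 N, or if a joint passes its speed limit or range.

## Robot

A 7-joint arm with a two-finger parallel gripper is mounted at the origin on the work surface. World frame = base frame: x ahead of the robot, y to its left, z up, the work surface at z = 0. Lengths are in mm, angles in rad, forces in N, time in s.
With the tool pointing down it reaches from about 375 to 925 mm from the base axis. Payload 3.1 kg.
Tool frame: the origin (TCP) lies midway between the tips of the shut fingers; the grasp point (between the pads) lies 19 mm behind it; z points along the fingers, y is the direction in which the jaws open and shut (so a half turn about z gives the same grasp; the last joint's range is limited). The gripper opens to 85 mm and grips with 20 to 120 N. Pads are 22 mm wide; open, the fingers measure 114 mm over their backs; the gripper's body (76 mm by 85 mm) begins 54 mm behind the grasp point. The pads swing forward as they close: fully open they stand 13 mm farther back than shut.
Start: joints at [1.05, 0.383, 0.044, 1.598, -0.018, 1.161, -0.05], TCP at [266.724, -592.757, 202.269] pointing down, gripper open.
Joint ranges: [-2.61, 2.61], [-0.41, 2.15], [-1.48, 1.57], [0, 2.5], [-1.57, 4.71], [0.05, 1.97], [-2.85, 2.85]. Speed limits (rad/s): [2.79, 2.79, 3.14, 3.14, 3.14, 3.14, 3.14].

## Interface

Orientations are given as a unit quaternion [w, x, y, z].
In Python, from station import arm gives the robot as it stands.
- The arm moves only by the tool send_rows, never from a script. Its argument "series" is a list of rows, each a list of 3 entries, a list of its own where there are three numbers: the opening, from -1 (shut) to 1 (fully open), then the shift along the world's x, y, z in units of 60 mm (1.0 is 60 mm), then the turn, a rotation vector about the world's x, y, z in units of 10 degrees (1.0 is 10 degrees). A call has exactly 10 rows; each row shifts and turns the pose as measured when the row begins; what a row does not reach is not made up. A row lasts 1/8 s, in which the tool goes at most 62.5 mm and 10.7 degrees, less where a joint would pass 70% of its speed; a pose out of reach is approached as far as the arm can. A call is refused whole if a number of a shift passes 1 or a number of a turn 1, either way. A call with a gripper value outside its range is refused whole. The fingers move at their own pace and stop on an object; "squeeze" is the grip in N (left out, the last holds). Time passes only in rows, so rows that do not move let the fingers close, or fill a call up. It gives the time, the measured TCP pose, the force and the opening at its end, in the units of the state.
- arm.state(): the state, without advancing time (a new reading comes with each control period).
- arm.grab_frame(name): name is "side" or "top"; returns the picture (400x640x3 uint8, red, green, blue); there is no depth.
- arm.camera_params(name): a dict with "fx", "fy", "cx", "cy" (pixels), "dist_coeffs" ([k1, k2, p1, p2, k3] as OpenCV has them; the pictures are not rectified), "world_to_cam" (4x4, takes a point from world to camera coordinates). Camera axes: x right, y down, z forward; pixel columns grow to the right and rows downward; lengths in mm; the calibration is good to about 2 mm. A picture is of the moment at which its call begins. camera_params takes no time and is no camera call.
- arm.hand_in(): hands the job in, once; it reports no verdict.
Trained networks look in the newest picture that a camera, given by its name, has taken for a name from the list of things; names that differ only in an ending like _2 or _b are one class to them, and where a whole thing is asked for, a point or a joint stands for the part that bears it (a point fixed in the world has none). Each returns a list of dicts, best first, with "p" (0 to 1); they miss things now and then, are a little off and sometimes report something else, mostly with a low value. They report only what shows in the picture. A call takes as long as a camera call.
- arm.trace(query, camera): "pixels" (400x640 bool, what is visible of it) and "box" ([left, top, right, bottom] in pixels, round what is visible of it).
The state is a dict: "t": time; "qpos": joint angles; "joint_velocities": joint speeds; "tau": joint torques, N m; "eef_pos": TCP position; "tcp_rot": TCP orientation; "contact_force": force on the tool from outside, world axes, zero at the start; "wrist_torque": the same for the moment, N m; "finger_gap": finger opening in mm.
Only numpy, scipy, OpenCV 4.12 (cv2) and the standard library are available. Lean on these libraries where they do the work, as an engineer would, in place of code of your own. Each camera call takes 0.05 s, during which the arm holds its last target.

## Working session

There is one attempt and no reset: what is moved stays moved. The work goes in short steps, Python scripts to look and compute and a tool call to move; the robot and the scene stay as the last step left them, time stands still between calls to the robot, and variables do not carry over. Pictures are saved under pics/ and viewed, and the job is handed in when it is done.

Besides the shell and the picture viewer there is one more tool, called after "Emit:" as a command line: name --argument value ..., lists and objects as JSON in quotes. send_rows: Moves the arm, as the interface text tells. Its arguments: {"type":"object","properties":{"series":{"type":"array","items":{"type":"array"}},"squeeze":{"type":"number"}},"required":["series"]}

```bash
ls; mkdir -p pics; python3 - <<'E'
from station import arm
import cv2
for n in("side","top"):
    f=arm.grab_frame(n); cv2.imwrite(f"pics/{n}0.png",f[:,:,::-1])
    p=arm.camera_params(n); print(n,{k:(v if k!="world_to_cam" else [[round(float(a),3) for a in r] for r in v]) for k,v in p.items()})
s=arm.state();print(s)
E
```

```text
pics
side {'fx': 461.69771175430066, 'fy': 461.69771175430066, 'cx': 321.82766535459274, 'cy': 203.5949673896805, 'dist_coeffs': array([0.03033217, 0.        , 0.        , 0.        , 0.        ]), 'world_to_cam': [[-0.667, -0.745, 0.019, 404.181], [-0.522, 0.449, -0.726, 324.529], [0.532, -0.493, -0.688, 1102.112], [0.0, 0.0, 0.0, 1.0]]}
top {'fx': 392.2203731099926, 'fy': 392.2203731099926, 'cx': 318.9466058784208, 'cy': 194.1173719126601, 'dist_coeffs': array([-0.06646172,  0.        ,  0.        ,  0.        ,  0.        ]), 'world_to_cam': [[0.013, -1.0, 0.018, 53.863], [-0.993, -0.015, -0.116, 552.919], [0.116, -0.017, -0.993, 1057.73], [0.0, 0.0, 0.0, 1.0]]}
{'t': 0.1, 'qpos': array([ 1.05019043,  0.38374226,  0.04380986,  1.59945936, -0.01791996,
        1.16120498, -0.04991634]), 'joint_velocities': array([ 6.23758886e-04, -2.03116644e-03, -7.56912275e-05, -2.48746941e-03,
       -9.30353921e-04, -8.27335890e-04,  1.35204923e-03]), 'tau': array([ 3.35338576e-03, -4.34728110e+01,  1.02943473e+00, -2.50453109e+01,
        1.08500637e-02,  5.45051720e-03,  2.89831348e-05]), 'eef_pos': array([ 266.33530588, -591.8902686 ,  200.99987667]), 'tcp_rot': array([-1.17281588e-03,  9.77728416e-01,  2.09870624e-01, -3.01996232e-04]), 'contact_force': array([ 0.02318587, -0.20524201,  0.38126968]), 'wrist_torque': array([-0.02644962, -0.04388985,  0.00960823]), 'finger_gap': 85.54415625582197}
```

View pics/side0.png

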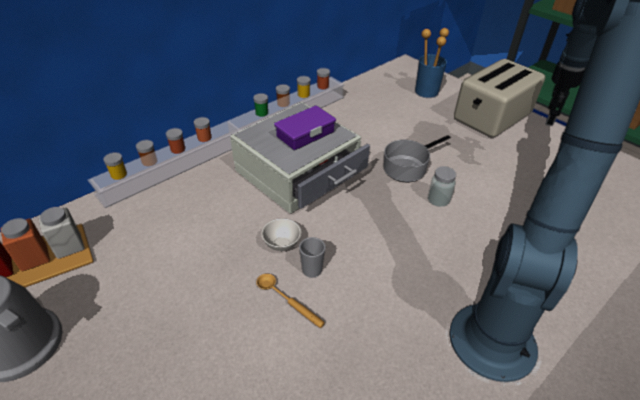

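View pics/top0.png

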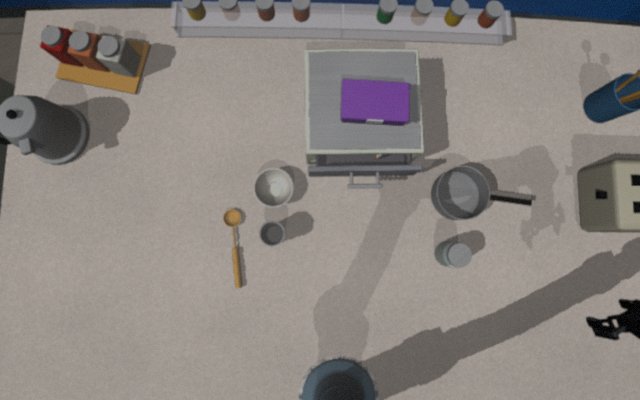

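```bash
cat > h.py <<'E'
import numpy as np, cv2
from station import arm
def cam(n):
    p=arm.camera_params(n);K=np.array([[p['fx'],0,p['cx']],[0,p['fy'],p['cy']],[0,0,1.]]);return K,np.array(p['dist_coeffs'],float),np.array(p['world_to_cam'],float)
def back(n,uv,z):
    K,d,T=cam(n);u=cv2.undistortPoints(np.array(uv,float).reshape(-1,1,2),K,d).reshape(-1,2)
    R=T[:3,:3];c=-R.T@T[:3,3];D=np.c_[u,np.ones(len(u))]@R
    return c+D*((z-c[2])/D[:,2])[:,None]
def proj(n,P):
    K,d,T=cam(n);return cv2.projectPoints(np.array(P,float).reshape(-1,3),cv2.Rodrigues(T[:3,:3])[0],T[:3,3],K,d)[0].reshape(-1,2)
E
python3 - <<'E'
from h import *
np.set_printoptions(precision=1,suppress=True)
for n in("side","top"):
    f=arm.grab_frame(n)
    cv2.imwrite(f"pics/{n}1.png",cv2.resize(f[100:220,220:390] if n=='side' else f[30:210,280:450],None,fx=4,fy=3.3 if n!='top' else 3.3,interpolation=cv2.INTER_CUBIC)[:,:,::-1])
    for q in("warmer","drawer_handle","drawer","dial_bar","dial"):
        r=arm.trace(q,n)
        for x in r[:2]:
            m=x['pixels'];ys,xs=np.nonzero(m)
            print(n,q,round(x['p'],2),x['box'],m.sum(),xs.mean(),ys.mean())
            if q=="warmer" :
                c=cv2.convexHull(np.c_[xs,ys].astype(np.int32));print(cv2.approxPolyDP(c,4,True).reshape(-1,2).tolist())
            if q in("drawer_handle",): print(cv2.minAreaRect(np.c_[xs,ys].astype(np.int32)))
print(back("top",[[306,52],[418,50],[422,151],[307,153]],154))
print(back("top",[[365,183]],118))
E
```

```text
side warmer 0.79 [231.5, 104.4, 369.3, 210.4] 7953 296.0655098704891 161.05180435055954
[[367, 166], [288, 212], [235, 170], [231, 136], [303, 103], [358, 135], [369, 146]]
side warmer 0.7 [291.3, 144.8, 366.2, 211.3] 2300 328.54521739130433 174.3286956521739
[[369, 145], [366, 167], [298, 205], [292, 195], [295, 177], [344, 149]]
side drawer_handle 0.8 [293.7, 145.2, 372.1, 208.5] 2281 329.0789127575625 174.20868040333187
((331.30755615234375, 171.7442169189453), (29.319061279296875, 92.30330657958984), 57.680381774902344)
side drawer 0.83 [291.9, 143.8, 369.3, 207.4] 2231 328.76916181084715 174.3895114298521
side drawer 0.43 [423.8, 167.7, 461.4, 205.0] 877 441.93728620296463 186.17901938426454
side dial_bar 0.49 [310.1, 159.9, 327.2, 173.6] 27 316.9259259259259 165.59259259259258
top warmer 0.64 [306.7, 48.8, 422.2, 191.7] 11948 359.4413290927352 115.8900234348845
[[420, 171], [381, 187], [349, 188], [308, 176], [306, 48], [417, 51], [423, 120]]
top drawer_handle 0.84 [311.9, 150.9, 420.2, 190.4] 2437 362.8920804267542 166.8567911366434
((365.0068664550781, 170.78555297851562), (33.89514923095703, 112.18247985839844), 88.63607025146484)
top drawer 0.76 [309.6, 155.3, 423.0, 187.5] 2363 362.39483707151925 166.97460854845536
top dial 0.6 [309.3, 148.9, 423.2, 188.0] 2462 363.4500406173842 166.16571892770105
top dial 0.46 [253.5, 168.6, 292.0, 206.9] 1226 273.09869494290376 187.38172920065253
[[ 908.5  101.8  154. ]
 [ 922.3 -191.6  154. ]
 [ 651.1 -195.   154. ]
 [ 640.6   94.6  154. ]]
[[572.6 -55.2 118. ]]
```

```bash
ls pics
```

```text
side0.png
side1.png
top0.png
top1.png
```

View pics/top1.png

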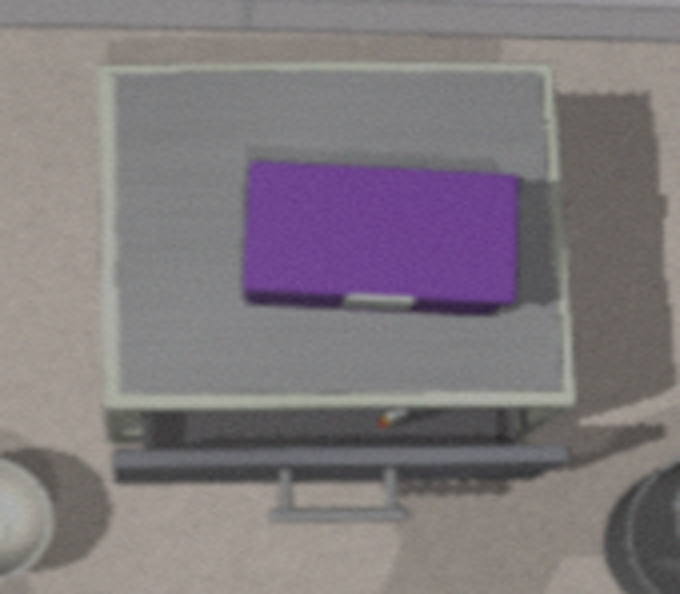

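View pics/side1.png

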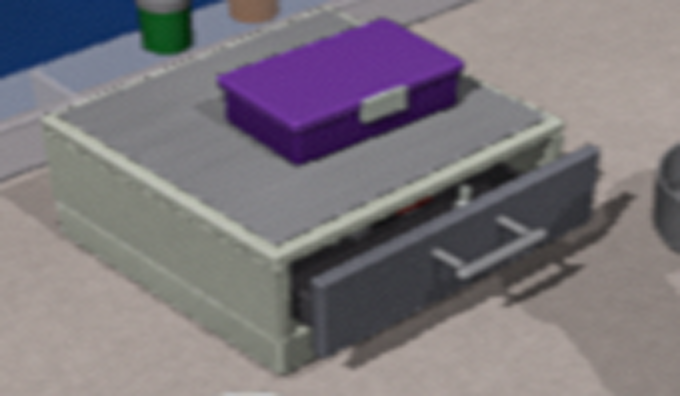

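```bash
cat >> h.py <<'E'
def W(v,P):
    P=np.array(P,float);c,s=np.cos(v[2]),np.sin(v[2]);return np.c_[v[0]+c*P[:,0]-s*P[:,1],v[1]+s*P[:,0]+c*P[:,1],P[:,2]]
E
python3 - <<'E'
from h import *
from scipy.optimize import least_squares
np.set_printoptions(precision=2,suppress=True)
top=[[307,153.3],[423.3,151.8],[417.5,50],[305,50.6],[347,186.7],[382,186]]
side=[[288.8,178.2],[360.5,138.8],[231.3,135.8],[335.8,182.7],[355.8,170.6],[299.5,185.8],[369.3,144.8]]
def pts(v):
    d=v[3];h=v[4]
    FL=[0,150,154];FR=[0,-150,154];BR=[280,-150,154];BL=[280,150,154]
    # panel outer face at -d-14-p ; p=v[5]
    xf=-d-v[5]
    H1=[xf-35,h+40,118];H2=[xf-35,h-40,118]
    P1=[xf,145,143];P2=[xf,-145,143]
    return W(v,[FL,FR,BR,BL,H1,H2]),W(v,[FL,FR,BL,H1,H2,P1,P2])
def res(v):
    a,b=pts(v);return np.r_[(proj("top",a)-top).ravel(),(proj("side",b)-side).ravel(),v[5]-14]
r=least_squares(res,[645,-50,0,.04*1000,0,14],loss='soft_l1');print(r.x,r.fun)
v=r.x;hx=-v[3]-v[5]-35
print("handle",W(v,[[hx,v[4],118]]))
for yy in (v[4],0):
  b=W(v,[[hx+144-47,yy,121]]);print("bar",b,proj("top",b),proj("side",b))
E
```

```text
[639.36 -48.78   0.03  25.99  -2.58  14.  ] [-2.67  1.75  0.23  2.22  0.34 -0.37 -1.63 -1.04  1.78 -0.41 -2.23 -0.07
  0.02 -0.98  1.94 -3.43 -1.36 -2.09  0.23 -0.36 -0.55 -0.12  0.24  0.65
  1.27 -0.21 -0.  ]
handle [[564.47 -53.39 118.  ]]
bar [[661.43 -50.76 121.  ]] [[363.38 148.89]] [[322.95 160.19]]
bar [[661.36 -48.18 121.  ]] [[362.39 148.9 ]] [[322.33 160.55]]
```

Emit:
send_rows --series '[[-0.3,[0.4,0.9,0.2],[0,0,0.67]],[-0.3,[0.4,0.9,0.2],[0,0,0.67]],[-0.3,[0.4,0.9,0.1],[0,0,0.67]],[-0.3,[0.4,0.9,0],[0,0,0.67]],[-0.3,[0.4,0.9,0],[0,0,0.67]],[-0.3,[0.4,0.9,0],[0,0,0.67]],[-0.3,[0.4,0.9,0],[0,0,0.67]],[-0.3,[0.4,0.9,0],[0,0,0.67]],[-0.3,[0.4,0.9,0],[0,0,0.67]],[-0.3,[0.4,0.9,0],[0,0,0.67]]]'

```text
t: 1.95
eef_pos: [508.5, -43.1, 236.3]
tcp_rot: [0.007, 0.691, 0.723, 0.002]
contact_force: [0.6, -0.7, 0.9]
finger_gap: 30.1
```

Emit:
send_rows --series '[[-0.3,[0.4,-0.1,0],[0,0,-0.1]],[-0.3,[0.4,-0.08,0],[0,0,0]],[-0.3,[0.1,0,0],[0,0,0]],[-0.3,[0,0,-0.4],[0,0,0]],[-0.3,[0,0,-0.4],[0,0,0]],[-0.3,[0,0,-0.3],[0,0,0]],[-0.3,[0,0,-0.2],[0,0,0]],[-0.3,[0,0,0],[0,0,0]],[-0.3,[0,0,0],[0,0,0]],[-0.3,[0,0,0],[0,0,0]]]'

```text
t: 3.2
eef_pos: [565.2, -46.4, 159.7]
tcp_rot: [0.008, 0.693, 0.721, 0.004]
contact_force: [0.2, 0.3, -0.0]
finger_gap: 29.8
```

```bash
python3 - <<'E'
from h import *
np.set_printoptions(precision=3,suppress=True)
for n in("side","top"):
    f=arm.grab_frame(n)
    cv2.imwrite(f"pics/{n}2.png",cv2.resize(f[100:220,240:400] if n=='side' else f[100:220,290:450],None,fx=4,fy=4,interpolation=cv2.INTER_CUBIC)[:,:,::-1])
s=arm.state();print(s['eef_pos'],s['tcp_rot'],s['finger_gap'],s['qpos'])
for n in("side","top"):print(n,proj(n,[s['eef_pos']]))
E
```

```text
[565.326 -46.46  159.757] [0.009 0.693 0.721 0.004] 30.127082297094677 [ 0.426  0.301 -0.489  1.837  0.171  1.026 -0.091]
side [[344.623 165.966]]
top [[363.75  183.418]]
```

View pics/top2.png

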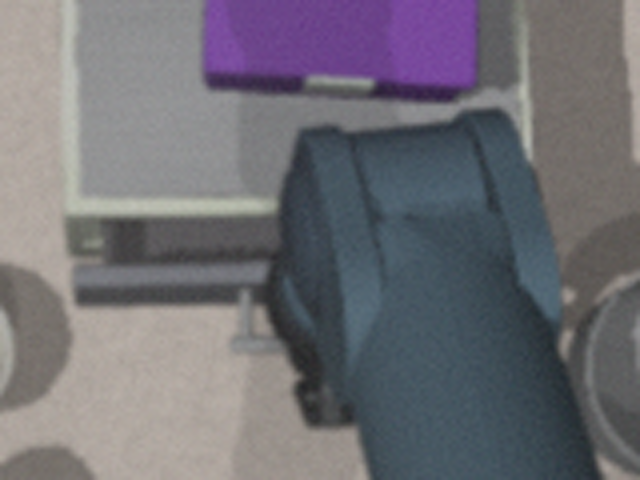

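View pics/side2.png

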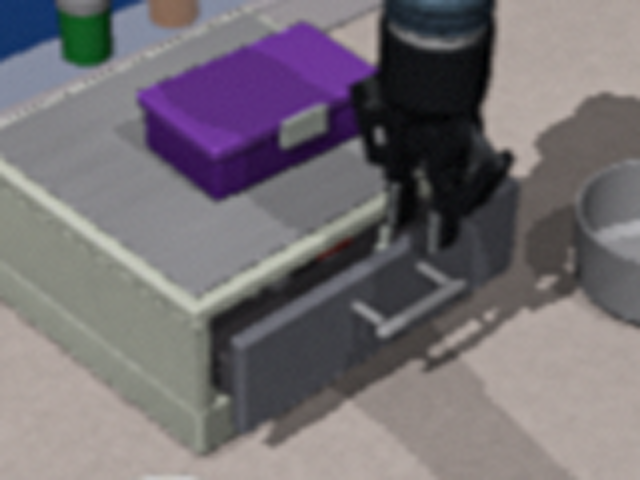

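Emit:
send_rows --series '[[-0.3,[-0.07,-0.1,0],[0,0,0]],[-0.3,[0,0,-0.2],[0,0,0]],[-0.3,[0,0,-0.2],[0,0,0]],[-0.3,[0,0,-0.2],[0,0,0]],[-0.3,[0,0,-0.1],[0,0,0]],[-0.3,[0,0,-0.1],[0,0,0]],[-0.3,[0,0,-0.1],[0,0,0]],[-0.3,[0,0,-0.1],[0,0,0]],[-0.3,[0,0,0],[0,0,0]],[-0.3,[0,0,0],[0,0,0]]]'

```text
t: 4.55
eef_pos: [560.6, -52.8, 95.3]
tcp_rot: [0.008, 0.693, 0.721, 0.004]
contact_force: [0.2, -0.0, -0.2]
finger_gap: 29.7
```

```bash
python3 - <<'E'
from h import *
for n in("side",):
    f=arm.grab_frame(n)
    cv2.imwrite(f"pics/{n}3.png",cv2.resize(f[100:220,240:400],None,fx=4,fy=4,interpolation=cv2.INTER_CUBIC)[:,:,::-1])
s=arm.state();print(s['eef_pos'],s['contact_force'],s['finger_gap'])
E
```

```text
[560.61704186 -52.79139068  95.29118083] [ 0.04942163 -0.63408505 -0.74230445] 29.83954279312367
```

View pics/side3.png

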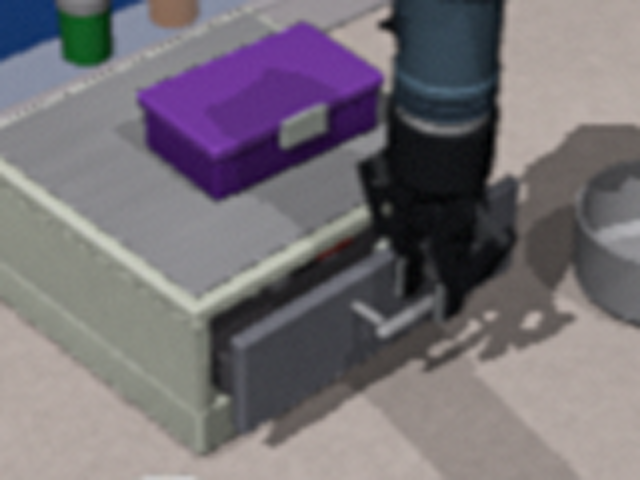

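The fingers straddle the bar without contact: front tip at crop (443,310), rear tip at (408,285). I'll close and pull.

Emit:
send_rows --series '[[-1,[0,0,0],[0,0,0]],[-1,[0,0,0],[0,0,0]],[-1,[0,0,0],[0,0,0]],[-1,[0,0,0],[0,0,0]],[-1,[-0.2,0,0],[0,0,0]],[-1,[-0.3,0,0],[0,0,0]],[-1,[-0.3,-0.01,0],[0,0,0]],[-1,[-0.3,-0.01,0],[0,0,0]],[-1,[-0.3,-0.01,0],[0,0,0]],[-1,[-0.3,-0.01,0],[0,0,0]]]' --squeeze 40

```text
t: 5.85
eef_pos: [452.6, -55.0, 95.6]
tcp_rot: [0.008, 0.693, 0.721, 0.004]
contact_force: [0.4, 0.2, -0.6]
finger_gap: 0.2
```

```bash
python3 - <<'E'
from h import *
f=arm.grab_frame("side");cv2.imwrite("pics/side4.png",cv2.resize(f[100:220,240:400],None,fx=4,fy=4,interpolation=cv2.INTER_CUBIC)[:,:,::-1])
f=arm.grab_frame("top");cv2.imwrite("pics/top4.png",cv2.resize(f[100:260,290:450],None,fx=3.7,fy=3.7,interpolation=cv2.INTER_CUBIC)[:,:,::-1])
E
```

```text
(no output)
```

View pics/side4.png

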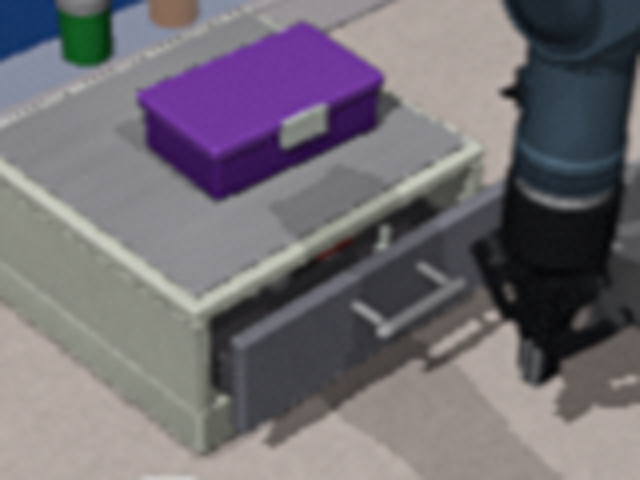

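View pics/top4.png

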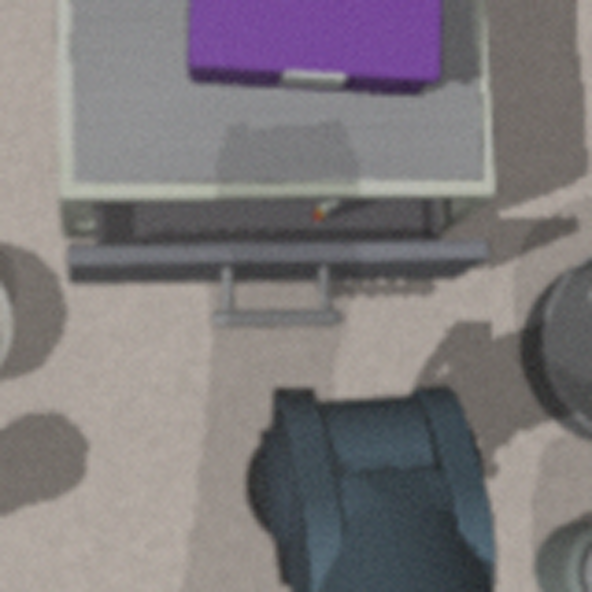

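```bash
python3 - <<'E'
from h import *
np.set_printoptions(precision=1,suppress=True)
print(proj("side",[[452.6,-55,95.6],[560.6,-52.8,95.3],[560.6,-52.8,114],[564.5,-53.4,118]]),proj("top",[[564.5,-53.4,118]]))
# handle: top crop4 ends (213,318),(340,316)
t=np.array([[290+213/3.7,100+318/3.7],[290+340/3.7,100+316/3.7]]);s=np.array([[240+384/4,100+330/4],[240+460/4,100+284/4]])
print(t,s)
for z in(100,110,118,125):print(z,back("top",t,z),back("side",s,z))
E
```

```text
[[373.3 201.6]
 [346.1 183. ]
 [346.5 178.1]
 [345.8 176.3]] [[364.3 186.1]]
[[347.6 185.9]
 [381.9 185.4]] [[336.  182.5]
 [355.  171. ]]
100 [[ 566.7  -11.9  100. ]
 [ 569.6 -102.1  100. ]] [[ 577.7  -27.6  100. ]
 [ 579.1 -107.5  100. ]]
110 [[ 565.3  -11.   110. ]
 [ 568.1 -100.3  110. ]] [[569.5 -19.4 110. ]
 [570.9 -98.4 110. ]]
118 [[564.2 -10.3 118. ]
 [567.  -98.9 118. ]] [[562.9 -12.9 118. ]
 [564.3 -91.1 118. ]]
125 [[563.3  -9.7 125. ]
 [566.  -97.6 125. ]] [[557.2  -7.1 125. ]
 [558.6 -84.7 125. ]]
```

```bash
python3 - <<'E'
from h import *
f=arm.grab_frame("side")[:,:,::-1].copy()
s=arm.state();R=s['tcp_rot'];print(s['eef_pos'],R)
for z,c in((0,(0,255,0)),(19,(0,255,255)),(73,(255,0,255))):
    p=proj("side",[np.array(s['eef_pos'])+[0,0,z]])[0];print(p)
g=cv2.resize(f[130:230,320:440],None,fx=6,fy=6,interpolation=cv2.INTER_NEAREST)
for z,c in((0,(0,255,0)),(19,(0,255,255)),(73,(255,0,255))):
    p=proj("side",[np.array(s['eef_pos'])+[0,0,z]])[0];cv2.circle(g,tuple(int(a) for a in (p-[320,130])*6+3),4,c,-1)
cv2.imwrite("pics/side5.png",g)
E
```

```text
[452.85627105 -55.24376319  95.58379348] [0.00845967 0.69294091 0.72093697 0.00335025]
[373.25698411 201.49883751]
[373.90502327 196.54778271]
[375.8229024  181.91127226]
```

View pics/side5.png

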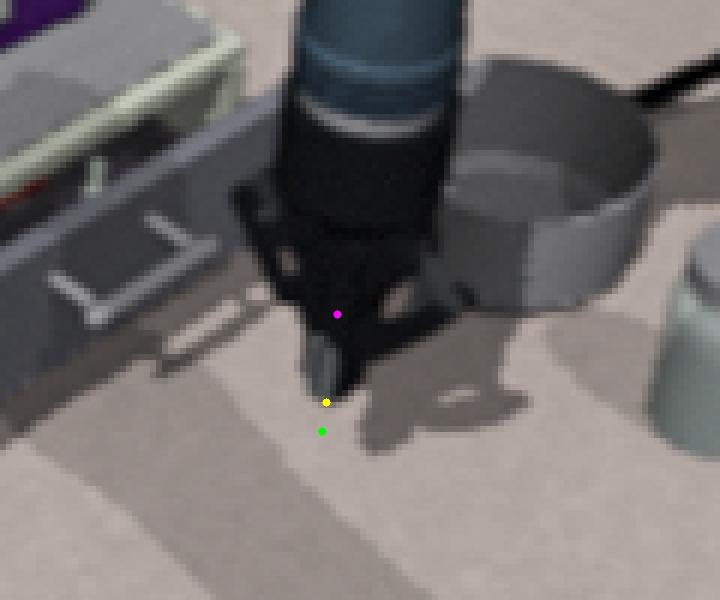

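```bash
python3 - <<'E'
from h import *
P=np.array([266.3,-591.9,201]);y=np.array([.41,-.912,0])
for n,(r0,r1,c0,c1) in (("side",(40,140,530,640)),("top",(270,380,560,640))):
    f=cv2.imread(f"pics/{n}0.png");k=5
    g=cv2.resize(f[r0:r1,c0:c1],None,fx=k,fy=k,interpolation=cv2.INTER_CUBIC)
    for q,c in((P,(0,255,0)),(P+[0,0,13]+y*42.5,(0,255,255)),(P+[0,0,13]-y*42.5,(0,255,255)),(P+[0,0,32]+y*42.5,(255,0,255)),(P+[0,0,32]-y*42.5,(255,0,255))):
        p=proj(n,[q])[0];cv2.circle(g,tuple(int(a) for a in (p-[c0,r0])*k+k/2),3,c,-1)
    cv2.imwrite(f"pics/{n}6.png",g)
E
```

```text
(no output)
```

View pics/side6.png

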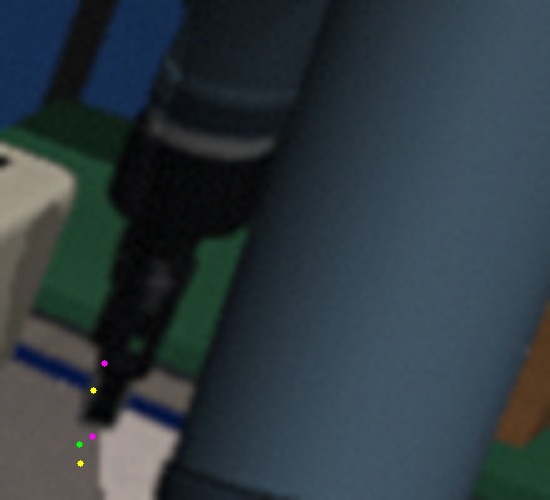

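View pics/top6.png

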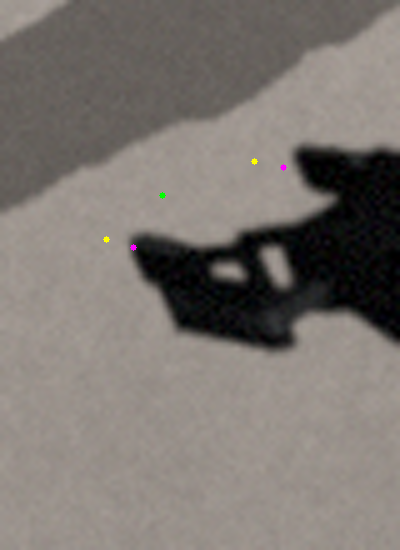

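Emit:
send_rows --series '[[-0.3,[0.1,0,0.5],[0,0,0]],[-0.3,[0.4,0,0.3],[0,0,0]],[-0.3,[0.5,0.02,0],[0,0,0]],[-0.3,[0.5,0.02,0],[0,0,0]],[-0.3,[0.3,0,0],[0,0,0]],[-0.3,[0,0,-0.1],[0,0,0]],[-0.3,[0,0,-0.1],[0,0,0]],[-0.3,[0,0,0],[0,0,0]],[-0.3,[0,0,0],[0,0,0]],[-0.3,[0,0,0],[0,0,0]]]'

```text
t: 7.25
eef_pos: [565.8, -52.9, 132.7]
tcp_rot: [0.01, 0.693, 0.721, 0.004]
contact_force: [0.6, -0.2, 0.3]
finger_gap: 30.1
```

Emit:
send_rows --series '[[-0.3,[-0.06,0,0],[0,0,0]],[-0.3,[0,0,-0.2],[0,0,0]],[-0.3,[0,0,-0.2],[0,0,0]],[-0.3,[0,0,-0.2],[0,0,0]],[-0.3,[0,0,-0.15],[0,0,0]],[-0.3,[0,0,-0.1],[0,0,0]],[-0.3,[0,0,-0.05],[0,0,0]],[-0.3,[0,0,0],[0,0,0]],[-1,[0,0,0],[0,0,0]],[-1,[0,0,0],[0,0,0]]]'

```text
t: 8.5
eef_pos: [563.7, -52.8, 75.2]
tcp_rot: [0.011, 0.693, 0.72, 0.006]
contact_force: [-0.6, 0.9, -2.6]
finger_gap: 9.6
```

Emit:
send_rows --series '[[-1,[0,0,0],[0,0,0]],[-1,[-0.1,0,0],[0,0,0]],[-1,[-0.2,-0.01,0],[0,0,0]],[-1,[-0.3,-0.01,0],[0,0,0]],[-1,[-0.3,-0.01,0],[0,0,0]],[-1,[-0.3,-0.01,0],[0,0,0]],[-1,[-0.3,-0.01,0],[0,0,0]],[-1,[-0.2,-0.01,0],[0,0,0]],[-1,[-0.1,0,0],[0,0,0]],[-1,[0,0,0],[0,0,0]]]'

```text
t: 9.75
eef_pos: [457.8, -56.0, 75.3]
tcp_rot: [0.017, 0.693, 0.72, 0.013]
contact_force: [5.1, -0.2, -7.3]
finger_gap: 9.3
```

Emit:
send_rows --series '[[-1,[-0.1,0,0],[0,0,0]],[-1,[-0.1,0,0],[0,0,0]],[-1,[-0.1,0,0],[0,0,0]],[-1,[0,0,0],[0,0,0]],[-0.3,[0,0,0],[0,0,0]],[-0.3,[0,0,0],[0,0,0]],[-0.3,[0,0,0],[0,0,0]],[-0.3,[0,0,0.3],[0,0,0]],[-0.3,[0,0,0.4],[0,0,0]],[-0.3,[0,0,0.4],[0,0,0]]]'

```text
t: 11.0
eef_pos: [453.8, -55.4, 141.5]
tcp_rot: [0.027, 0.692, 0.721, 0.027]
contact_force: [0.1, -0.2, 0.4]
finger_gap: 30.0
```

```bash
python3 - <<'E'
from h import *
for n in("side","top"):
    f=arm.grab_frame(n)
    cv2.imwrite(f"pics/{n}7.png",cv2.resize(f[100:250,230:430] if n=='side' else f[100:250,280:480],None,fx=4,fy=4,interpolation=cv2.INTER_CUBIC)[:,:,::-1])
    for q in("dial_bar","drawer_handle"):
        for x in arm.trace(q,n)[:2]:print(n,q,x['p'],x['box'],x['pixels'].sum())
s=arm.state();print(s['eef_pos'],s['contact_force'],s['finger_gap'],s['qpos'])
v=[639.4,-48.8,.03]
for n in("side","top"):print(proj(n,W(v,[[-92,0,121],[-189,-2.5,118]])))
E
```

```text
side dial_bar 0.56 [326.0, 164.8, 351.8, 188.5] 423
side drawer_handle 0.67 [295.4, 150.7, 394.1, 227.2] 4176
top dial_bar 0.89 [349.4, 162.4, 377.3, 194.2] 671
top drawer_handle 0.87 [310.5, 154.9, 423.8, 232.3] 5839
top drawer_handle 0.58 [225.0, 208.5, 238.9, 286.9] 610
[453.38836649 -55.47330485 139.83755494] [-0.17453816 -0.06451072 -0.40880728] 29.837345882624163 [ 0.55424694  0.07021418 -0.53024513  2.14083663  0.04255334  0.86548486
  0.04030263]
[[349.47093572 178.6799718 ]
 [375.04777951 195.79672302]]
[[363.74999211 192.53927797]
 [365.71405935 230.61263719]]
```

View pics/side7.png

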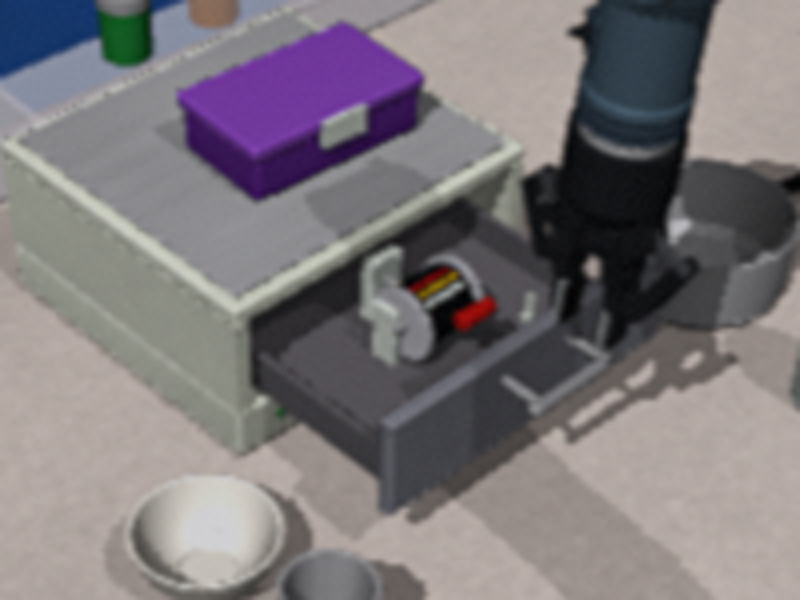

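View pics/top7.png

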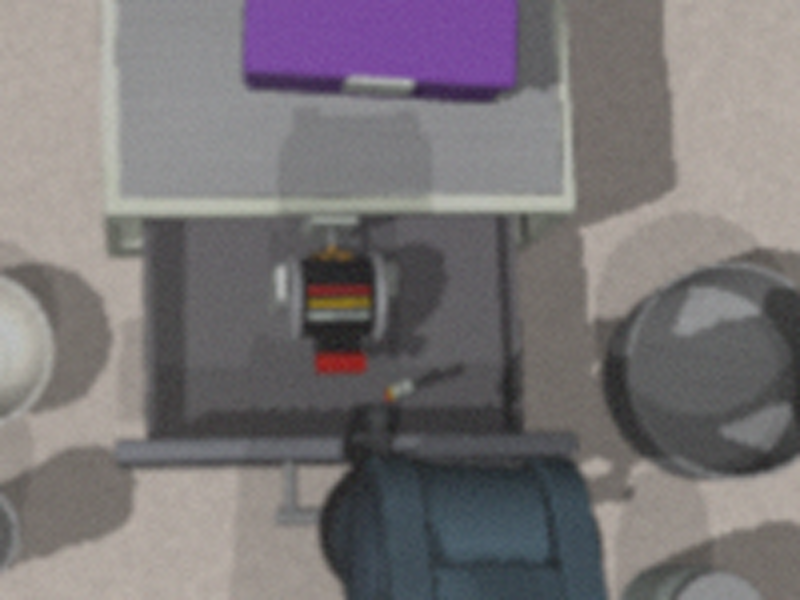

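```bash
cat >> h.py <<'E'
from scipy.spatial.transform import Rotation as Ro
def turn(sgn):
    s=arm.state();q=s['tcp_rot'];c=Ro.from_quat([q[1],q[2],q[3],q[0]])
    y=np.array([-np.sin(.03),np.cos(.03),0])*sgn;z=np.array([0,0,-1.]);x=np.cross(y,z)
    T=Ro.from_matrix(np.c_[x,y,z]);return np.degrees((T*c.inv()).as_rotvec())/10
E
python3 - <<'E'
from h import *
np.set_printoptions(precision=2,suppress=True)
print(turn(1),turn(-1))
print("bar",back("top",[[280+341/4-.4,100+362/4-.4]],121),back("side",[[230+476/4-.4,100+313/4-.4]],121))
for z in(100,110,120,130,140,150):print(z,back("top",[[280+398/4,100+388/4]],z),back("side",[[230+528/4,100+303/4]],z))
E
```

```text
[-0.34  0.33  8.94] [ 0.34  0.34 -9.05]
bar [[553.77 -54.39 121.  ]] [[551.74 -52.23 121.  ]]
100 [[538.9  -95.63 100.  ]] [[ 549.61 -107.69  100.  ]]
110 [[537.78 -93.9  110.  ]] [[541.74 -98.58 110.  ]]
120 [[536.67 -92.17 120.  ]] [[533.87 -89.47 120.  ]]
130 [[535.55 -90.44 130.  ]] [[525.99 -80.36 130.  ]]
140 [[534.43 -88.71 140.  ]] [[518.12 -71.25 140.  ]]
150 [[533.32 -86.99 150.  ]] [[510.25 -62.15 150.  ]]
```

The drawer is out. The bar shows at (365,190) in the top view and (349,178) in the side view, which puts it near (552,-53,121). A small post stands at about (536,-93), with its top near 120 mm. I'll turn the jaws along y, shut them, and go above the bar.

Emit:
send_rows --series '[[-1,[0,0,0.5],[-0.03,0.03,0.9]],[-1,[0.1,0,0.3],[-0.03,0.03,0.9]],[-1,[0.2,0,0],[-0.03,0.03,0.9]],[-1,[0.3,0,0],[-0.03,0.03,0.9]],[-1,[0.3,0.05,0],[-0.03,0.03,0.9]],[-1,[0.3,0.05,0],[-0.03,0.03,0.9]],[-1,[0.3,0,0],[-0.03,0.03,0.9]],[-1,[0.1,0,0],[-0.03,0.03,0.9]],[-1,[0,0,0],[-0.03,0.03,0.9]],[-1,[0,0,0],[-0.03,0.03,0.9]]]'

```text
t: 12.55
eef_pos: [541.0, -48.7, 173.0]
tcp_rot: [-0.012, -0.046, 0.999, -0.003]
contact_force: [-0.1, -0.0, 0.0]
finger_gap: 0.2
```

```bash
python3 - <<'E'
from h import *
np.set_printoptions(precision=2,suppress=True)
s=arm.state();print(s['eef_pos'],s['contact_force'],s['finger_gap'],s['qpos'],turn(1),turn(-1))
f=arm.grab_frame("side")[:,:,::-1]
cv2.imwrite("pics/side8.png",cv2.resize(f[100:250,230:430],None,fx=4,fy=4,interpolation=cv2.INTER_CUBIC))
E
```

```text
[541.04 -48.72 173.  ] [-0.15 -0.02  0.01] 0.18847220138811052 [ 0.58  0.3  -0.66  1.84  0.21  1.1   1.51] [ 0.04 -0.14 -0.36] [ 0.22  0.05 17.64]
```

View pics/side8.png

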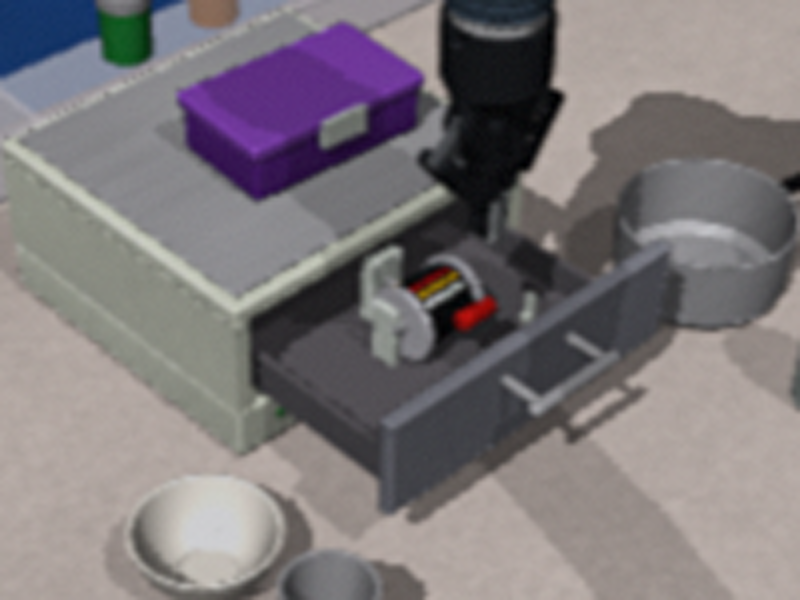

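Emit:
send_rows --series '[[-1,[0.13,0,0],[0.04,-0.14,-0.36]],[-1,[0,0,-0.3],[0,0,0]],[-1,[0,0,-0.3],[0,0,0]],[-1,[0,0,-0.2],[0,0,0]],[-1,[0,0,-0.1],[0,0,0]],[-1,[0,0,0],[0,0,0]],[-1,[0,0,0],[0,0,0]],[-1,[0,0,0],[0,0,0]],[-1,[0,0,0],[0,0,0]],[-1,[0,0,0],[0,0,0]]]'

```text
t: 13.85
eef_pos: [546.0, -47.8, 111.3]
tcp_rot: [-0.004, -0.015, 1.0, 0.002]
contact_force: [-0.2, 0.5, 1.7]
finger_gap: -0.3
```

```bash
python3 - <<'E'
from h import *
np.set_printoptions(precision=2,suppress=True)
s=arm.state();print(s['eef_pos'],s['contact_force'],s['finger_gap'],s['qpos'],turn(1))
f=arm.grab_frame("side")[:,:,::-1]
cv2.imwrite("pics/side9.png",cv2.resize(f[130:230,290:410],None,fx=6,fy=6,interpolation=cv2.INTER_CUBIC))
f=arm.grab_frame("top")[:,:,::-1]
cv2.imwrite("pics/top9.png",cv2.resize(f[130:230,310:430],None,fx=5,fy=5,interpolation=cv2.INTER_CUBIC))
E
```

```text
[545.96 -47.78 111.28] [-0.2   0.53  1.66] -0.3306069272584578 [ 0.55  0.37 -0.63  1.89  0.26  0.97  1.41] [-0.02 -0.04  0.  ]
```

View pics/side9.png

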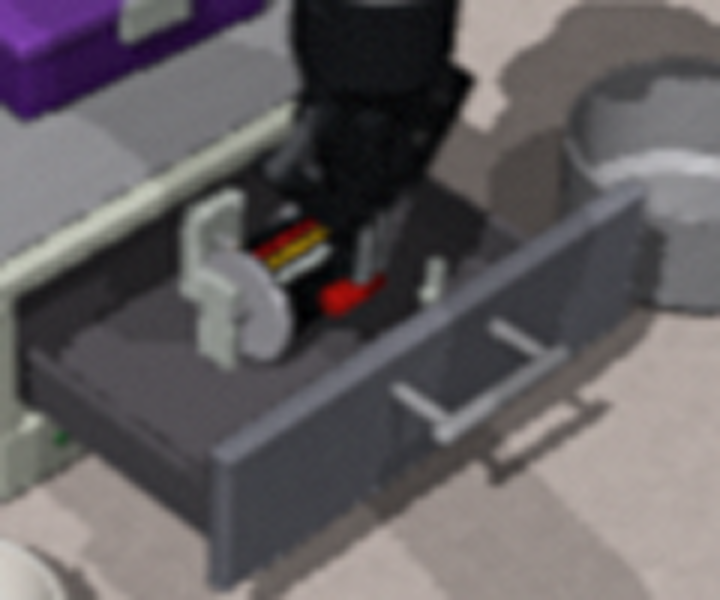

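View pics/top9.png

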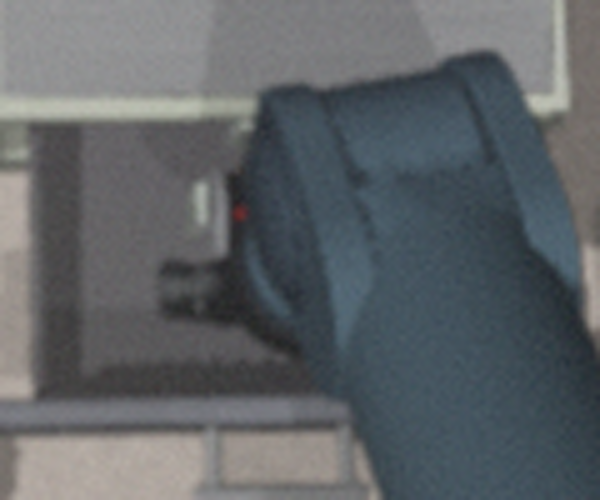

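Emit:
send_rows --series '[[-1,[0,0,0.1],[0,0,0]],[-1,[0.06,0.07,0],[0,0,0]],[-1,[0,0,-0.1],[0,0,0]],[-1,[0,0,-0.1],[0,0,0]],[-1,[0,0,-0.1],[0,0,0]],[-1,[0,0,-0.1],[0,0,0]],[-1,[0,0,-0.1],[0,0,0]],[-1,[0,0,-0.1],[0,0,0]],[-1,[0,0,-0.1],[0,0,0]],[-1,[0,0,-0.1],[0,0,0]]]'

```text
t: 15.2
eef_pos: [546.3, -43.3, 71.3]
tcp_rot: [-0.009, -0.014, 1.0, -0.0]
contact_force: [-2.5, -0.3, 6.9]
finger_gap: 0.1
```

```bash
python3 - <<'E'
from h import *
np.set_printoptions(precision=2,suppress=True)
s=arm.state();print(s['eef_pos'],s['contact_force'],s['finger_gap'],s['qpos'],turn(1))
f=arm.grab_frame("side")[:,:,::-1]
cv2.imwrite("pics/side10.png",cv2.resize(f[130:230,290:410],None,fx=6,fy=6,interpolation=cv2.INTER_CUBIC))
E
```

```text
[546.25 -43.34  71.33] [-2.51 -0.34  6.89] 0.12976826064755595 [ 0.51  0.43 -0.6   1.91  0.31  0.91  1.36] [ 0.01 -0.1   0.01]
```

View pics/side10.png

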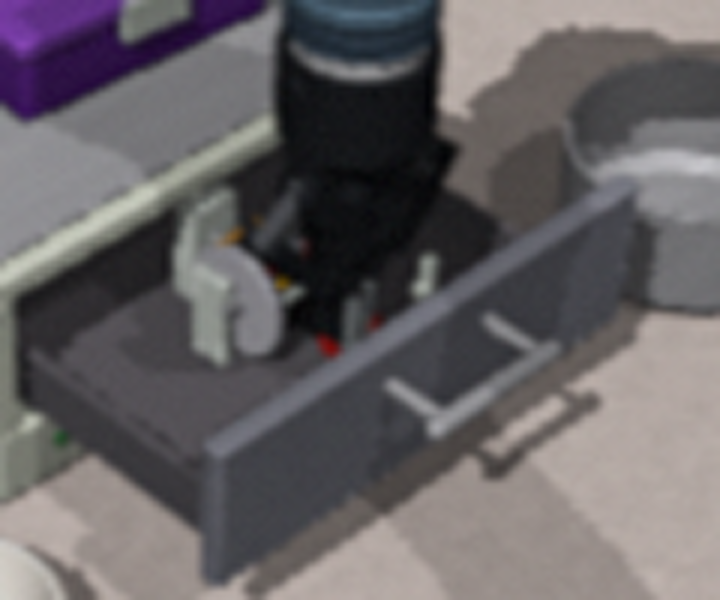

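Emit:
send_rows --series '[[-1,[-0.02,0,-0.1],[0,0,0]],[-1,[-0.02,0,-0.1],[0,0,0]],[-1,[0,0,-0.05],[0,0,0]],[-1,[0,0,-0.05],[0,0,0]],[-1,[0,0,-0.05],[0,0,0]],[-1,[0,0,-0.05],[0,0,0]],[-1,[0,0,-0.05],[0,0,0]],[-1,[0,0,-0.05],[0,0,0]],[-1,[0,0,-0.05],[0,0,0]],[-1,[0,0,-0.05],[0,0,0]]]'

```text
t: 16.5
eef_pos: [555.4, -43.3, 49.7]
tcp_rot: [-0.001, -0.014, 1.0, -0.004]
contact_force: [-4.6, 0.5, 16.1]
finger_gap: 0.3
```

```bash
python3 - <<'E'
from h import *
np.set_printoptions(precision=2,suppress=True)
s=arm.state();print(s['eef_pos'],s['contact_force'],s['finger_gap'],s['qpos'],turn(1))
f=arm.grab_frame("side")[:,:,::-1]
cv2.imwrite("pics/side11.png",cv2.resize(f[130:230,290:410],None,fx=6,fy=6,interpolation=cv2.INTER_CUBIC))
f=arm.grab_frame("top")[:,:,::-1]
cv2.imwrite("pics/top11.png",cv2.resize(f[130:250,310:430],None,fx=5,fy=5,interpolation=cv2.INTER_CUBIC))
E
```

```text
[555.36 -43.29  49.7 ] [-4.61  0.53 16.08] 0.2914289903395479 [ 0.49  0.47 -0.58  1.91  0.35  0.86  1.32] [ 0.05 -0.01  0.01]
```

View pics/side11.png

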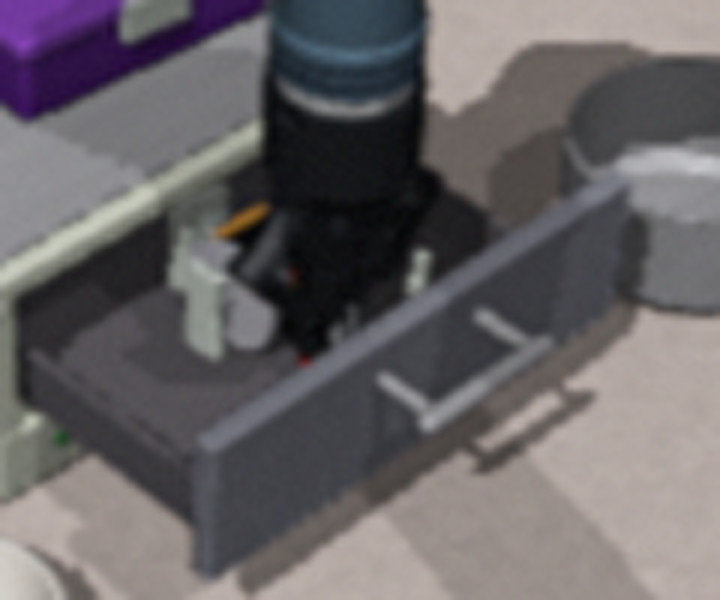

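View pics/top11.png

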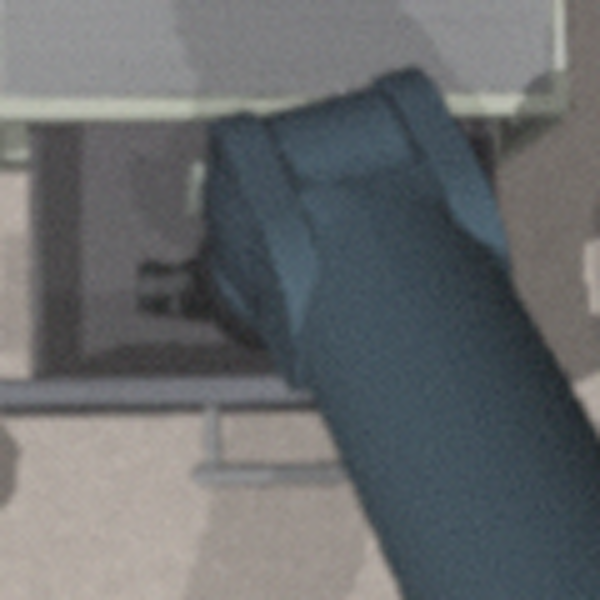

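```bash
python3 - <<'E'
from h import *
np.set_printoptions(precision=1,suppress=True)
v=[639.4,-48.8,.03]
# handle side ends crop (428,418),(545,345)
print(back("side",[[290+428/6-.4,130+420/6-.4],[290+547/6-.4,130+346/6-.4]],118),back("top",[[310+200/5-.4,130+470/5-.4]],118))
print(back("side",[[290+435/6-.4,130+425/6-.4],[290+555/6-.4,130+350/6-.4]],118),"side10")
print(back("side",[[290+440/6-.4,130+432/6-.4],[290+562/6-.4,130+355/6-.4]],118),"side9")
for d in(110,115,120,125,130):
    P=[]
    for a in(0,.3,.6,.9): 
        th=.45-a;P.append([-d+95-47-52*0+ (47-52*np.cos(th)),16,98+52*np.sin(th)])
    P=W(v,P);print(d,((proj("side",P)-[290,130])*6).tolist())
E
```

```text
[[465.3 -15.9 118. ]
 [464.8 -95.6 118. ]] [[467.8 -15.9 118. ]]
[[460.8 -16.  118. ]
 [460.3 -96.4 118. ]] side10
[[456.  -14.3 118. ]
 [455.7 -96.3 118. ]] side9
110 [[289.07566666059574, 277.20708789454625], [294.42002705894197, 305.0371810652261], [293.0154550362879, 329.04998340303774], [285.1460724413138, 347.09129355374426]]
115 [[296.3790839582018, 282.13984426941437], [301.6911948773593, 309.9943057791945], [300.22668092466654, 334.013618276472], [292.27615748061294, 352.0432985141318]]
120 [[303.7107949201534, 287.0915679262942], [308.99039073148515, 314.9704111786758], [307.46549600060587, 338.9961320260049], [299.43326907304436, 357.01397825563885]]
125 [[311.07097796378594, 292.06237771303086], [316.3177905736252, 319.965615746066], [314.7320722238136, 343.99764173860973], [306.61757413276337, 362.003447616058]]
130 [[318.45981310695254, 297.05239353916846], [323.6735719276578, 324.9800390181211], [322.02658307909655, 349.0182655363554], [313.82924104085146, 367.0118224396145]]
```

Dial sits at about 0.9 (bar end at crop (305,358), as predicted for the third click). The drawer has crept in to about 123 mm. I'll hold the push with a slight outward pull to stop the creep.

Emit:
send_rows --series '[[-1,[-0.05,0,-0.04],[0,0,0]],[-1,[-0.05,0,-0.04],[0,0,0]],[-1,[-0.05,0,-0.04],[0,0,0]],[-1,[-0.05,0,-0.04],[0,0,0]],[-1,[-0.05,0,-0.04],[0,0,0]],[-1,[-0.05,0,-0.04],[0,0,0]],[-1,[-0.05,0,-0.04],[0,0,0]],[-1,[-0.05,0,-0.04],[0,0,0]],[-1,[-0.05,0,-0.04],[0,0,0]],[-1,[-0.05,0,-0.04],[0,0,0]]]'

```text
t: 17.85
eef_pos: [557.4, -43.5, 49.7]
tcp_rot: [0.029, -0.014, 0.999, -0.008]
contact_force: [-0.4, -0.3, 9.0]
finger_gap: 0.2
```

```bash
python3 - <<'E'
from h import *
np.set_printoptions(precision=2,suppress=True)
s=arm.state();print(s['t'],s['eef_pos'],s['contact_force'],s['finger_gap'],turn(1))
f=arm.grab_frame("side")[:,:,::-1]
cv2.imwrite("pics/side12.png",cv2.resize(f[130:230,290:410],None,fx=6,fy=6,interpolation=cv2.INTER_CUBIC))
for i in range(4): arm.grab_frame("top")
s=arm.state();print(s['t'],s['eef_pos'],s['contact_force'])
E
```

```text
17.85 [557.36 -43.48  49.69] [-0.42 -0.32  9.  ] 0.20776584792120853 [0.08 0.34 0.01]
18.1 [557.37 -43.46  49.67] [-1.69 -0.43  9.5 ]
```

View pics/side12.png

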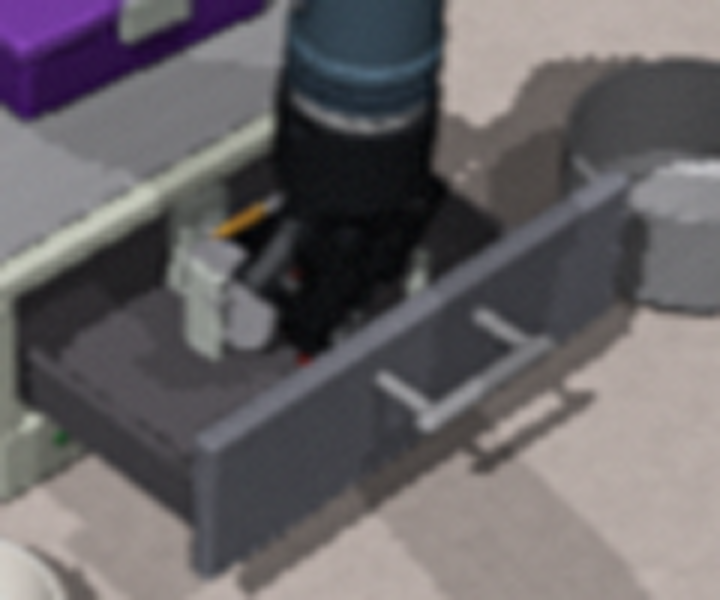

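```bash
python3 - <<'E'
from h import *
np.set_printoptions(precision=1,suppress=True)
v=[639.4,-48.8,.03]
g=cv2.imread("pics/side9.png");
for z in(111,121,131,141):
  p=(proj("side",[[546,-47.8,z]])[0]-[290,130])*6+3;print(z,p);cv2.circle(g,tuple(int(a) for a in p),3,(0,255,0),-1)
g2=cv2.imread("pics/side12.png")
f=arm.grab_frame("side")[:,:,::-1]
g2=cv2.resize(f[150:210,320:390],None,fx=10,fy=10,interpolation=cv2.INTER_CUBIC)
P=arm.state()['eef_pos']
q=arm.state()['tcp_rot'];zt=Ro.from_quat([q[1],q[2],q[3],q[0]]).apply([0,0,1]);print(zt)
for o,c in((0,(0,255,0)),(20,(255,255,0)),(30,(0,255,255)),(93,(255,0,255))):
  p=(proj("side",[P-zt*o])[0]-[320,150])*10+5;print(o,p);cv2.circle(g2,tuple(int(a) for a in p),4,c,-1)
d=124
for a in(.6,.9):
  th=.45-a
  for y in(-16,0,16):
    p=(proj("side",W(v,[[-d+95-52*np.cos(th),y-3,98+52*np.sin(th)]]))[0]-[320,150])*10+5;cv2.circle(g2,tuple(int(a) for a in p),4,(255,255,255) if a==.9 else (128,128,255),-1)
g2=cv2.convertScaleAbs(g2,alpha=1.8)
cv2.imwrite("pics/a.png",g);cv2.imwrite("pics/b.png",g2)
E
```

```text
111 [355.1 315.6]
121 [356.3 299.9]
131 [357.6 283.9]
141 [358.8 267.9]
[ 0.1 -0.  -1. ]
0 [243. 468.]
20 [248.5 421. ]
30 [251.3 397.1]
93 [269.5 240.5]
```

View pics/a.png

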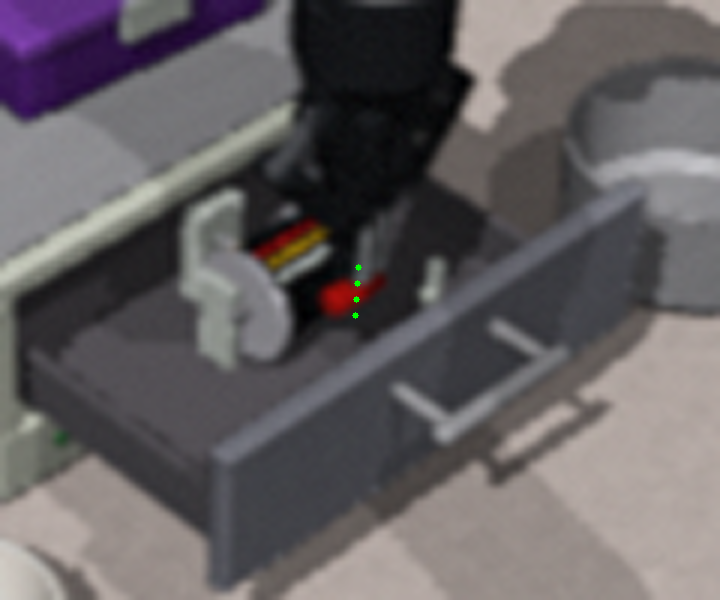

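View pics/b.png

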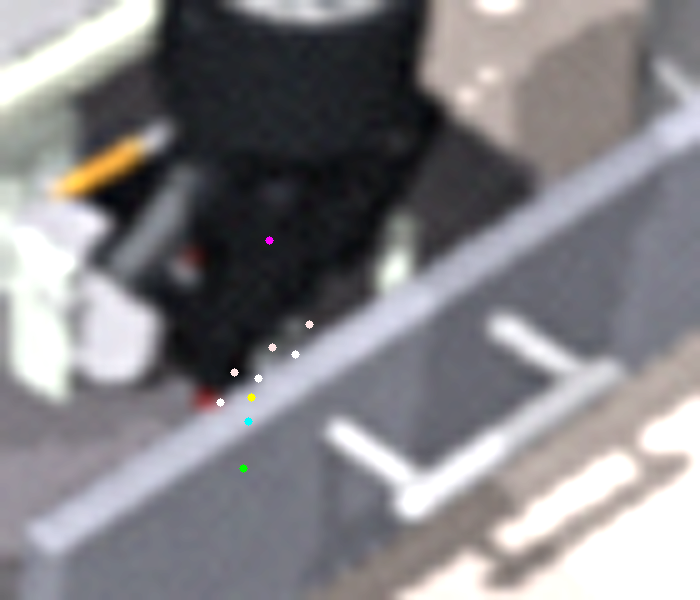

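The hold looks right, but the tip sits about 6 mm ahead of the bar's middle. That wedges the drawer inward and leaves the angle in doubt. At 18 s there's time to lift, push the drawer fully out from inside the panel, and press again better centred.

Emit:
send_rows --series '[[-1,[0,0,0.3],[0.04,0.17,0]],[-1,[0,0,0.4],[0.04,0.17,0]],[-1,[0,0,0.5],[0,0,0]],[-1,[0,0,0.5],[0,0,0]],[-1,[-0.1,0,0],[0,0,0]],[-1,[-0.2,0,0],[0,0,0]],[-1,[-0.1,0,0],[0,0,0]],[-1,[0,0,0],[0,0,0]],[-1,[0,0,0],[0,0,0]],[-1,[0,0,0],[0,0,0]]]'

```text
t: 19.4
eef_pos: [528.5, -43.7, 149.3]
tcp_rot: [-0.005, -0.014, 1.0, 0.001]
contact_force: [0.1, -0.9, -0.5]
finger_gap: 0.3
```

```bash
python3 - <<'E'
from h import *
np.set_printoptions(precision=2,suppress=True)
s=arm.state();print(s['t'],s['eef_pos'],s['contact_force'],s['finger_gap'],turn(1))
f=arm.grab_frame("side")[:,:,::-1]
cv2.imwrite("pics/side13.png",cv2.resize(f[130:230,290:410],None,fx=6,fy=6,interpolation=cv2.INTER_CUBIC))
for x in arm.trace("dial_bar","side")[:1]:print(x['p'],x['box'])
E
```

```text
19.4 [528.52 -43.66 149.3 ] [ 0.1  -0.89 -0.52] 0.29409375856667713 [-0.01 -0.05  0.01]
0.6 [323.1, 164.1, 349.9, 188.3]
```

View pics/side13.png

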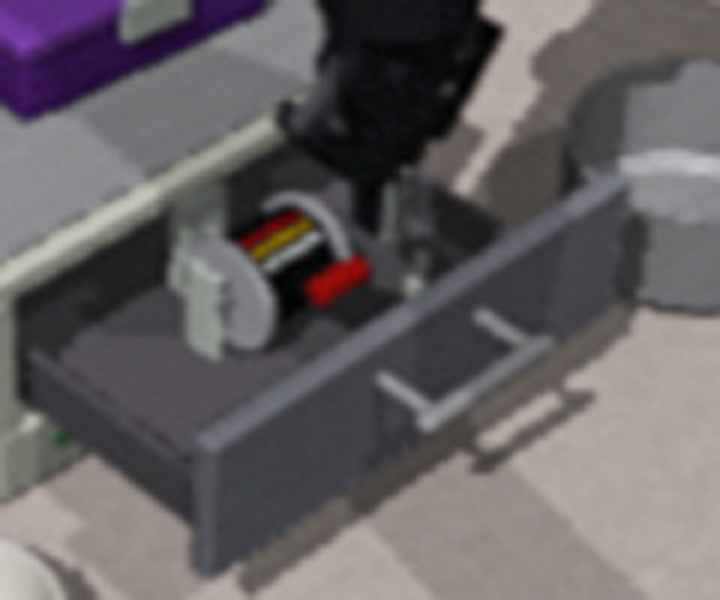

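Emit:
send_rows --series '[[-1,[0.15,0,0],[0,0,0]],[-1,[0,0,-0.3],[0,0,0]],[-1,[0,0,-0.3],[0,0,0]],[-1,[0,0,-0.1],[0,0,0]],[-1,[-0.2,0,0],[0,0,0]],[-1,[-0.15,0,0],[0,0,0]],[-1,[-0.1,0,0],[0,0,0]],[-1,[-0.1,0,0],[0,0,0]],[-1,[-0.1,0,0],[0,0,0]],[-1,[-0.05,0,0],[0,0,0]]]'

```text
t: 20.75
eef_pos: [516.8, -42.7, 110.7]
tcp_rot: [0.022, -0.014, 1.0, 0.002]
contact_force: [4.5, 0.8, -2.4]
finger_gap: -0.2
```

```bash
python3 - <<'E'
from h import *
np.set_printoptions(precision=2,suppress=True)
s=arm.state();print(s['t'],s['eef_pos'],s['contact_force'],s['finger_gap'],turn(1))
f=arm.grab_frame("side")[:,:,::-1]
cv2.imwrite("pics/side14.png",cv2.resize(f[130:230,290:410],None,fx=6,fy=6,interpolation=cv2.INTER_CUBIC))
E
```

```text
20.75 [516.84 -42.7  110.72] [ 4.52  0.79 -2.44] -0.15725567699037277 [-0.03  0.25  0.01]
```

View pics/side14.png

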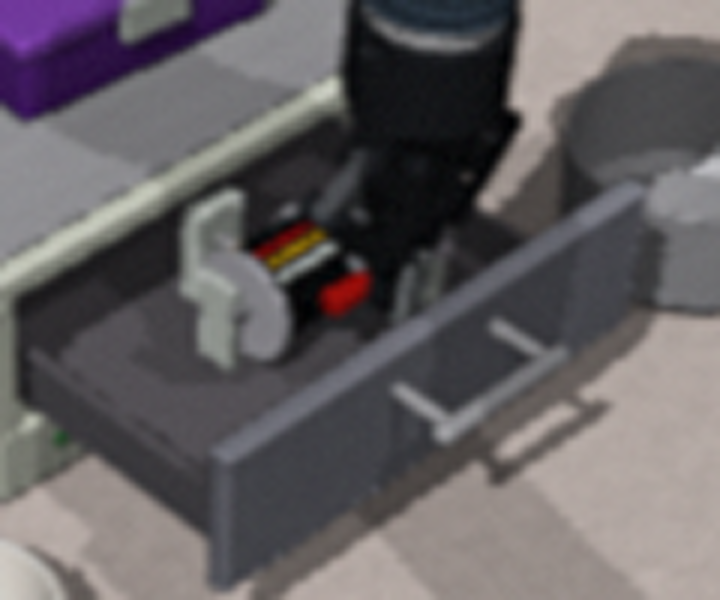

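Emit:
send_rows --series '[[-1,[-0.1,0,0],[0,0.1,0]],[-1,[-0.1,0,0],[0,0.1,0]],[-1,[-0.1,0,0],[0,0.1,0]],[-1,[-0.1,0,0],[0,0.1,0]],[-1,[0.1,0,0],[0,0,0]],[-1,[0.1,0,0.2],[0,0,0]],[-1,[0,0,0.3],[0,0,0]],[-1,[0.2,0,0.2],[0,0,0]],[-1,[0,0,0],[0,0,0]],[-1,[0,0,0],[0,0,0]]]'

```text
t: 22.05
eef_pos: [516.0, -42.7, 160.3]
tcp_rot: [-0.013, -0.014, 1.0, 0.001]
contact_force: [0.0, -0.0, -0.7]
finger_gap: 0.3
```

```bash
python3 - <<'E'
from h import *
np.set_printoptions(precision=2,suppress=True)
s=arm.state();print(s['t'],s['eef_pos'],s['contact_force'],s['finger_gap'],turn(1))
f=arm.grab_frame("side")[:,:,::-1]
cv2.imwrite("pics/side15.png",cv2.resize(f[130:230,290:410],None,fx=6,fy=6,interpolation=cv2.INTER_CUBIC))
m=((f[:,:,2]>120)&(f[:,:,1]<60)&(f[:,:,0]<60)).astype(np.uint8);m[:, :335]=0;m[:,365:]=0;m[:165]=0;m[195:]=0
ys,xs=np.nonzero(m);print(xs.mean(),ys.mean(),xs.min(),xs.max(),ys.min(),ys.max(),back("side",[[xs.mean(),ys.mean()]],121))
f=arm.grab_frame("top")[:,:,::-1]
cv2.imwrite("pics/top15.png",cv2.resize(f[130:250,310:430],None,fx=5,fy=5,interpolation=cv2.INTER_CUBIC))
E
```

```text
22.05 [516.01 -42.65 160.34] [ 0.   -0.02 -0.67] 0.313480964146292 [-0.01 -0.14  0.01]
347.8666666666667 177.1 344 352 174 180 [[555.55 -52.96 121.  ]]
```

View pics/side15.png

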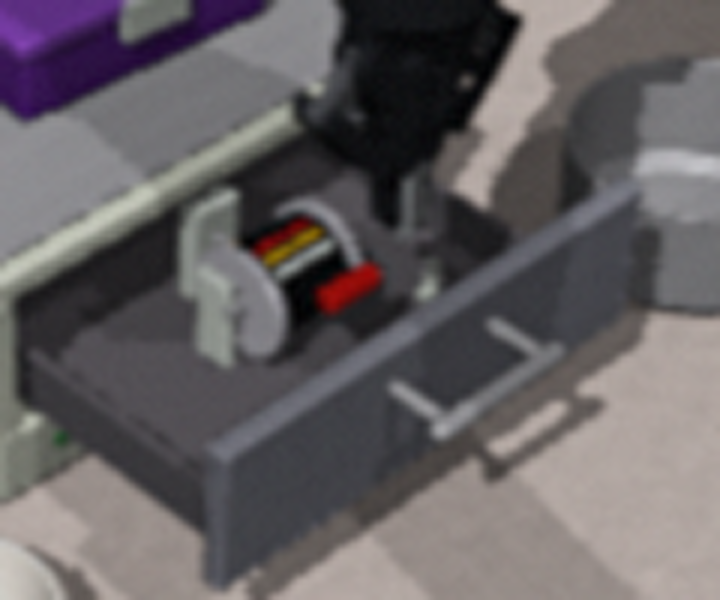

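View pics/top15.png

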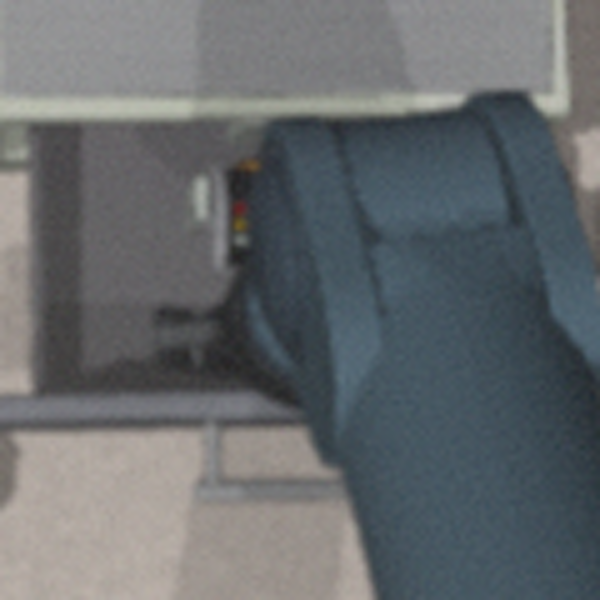

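Emit:
send_rows --series '[[-1,[0.35,-0.05,0],[0,-0.14,0]],[-1,[0.3,0,0],[0,0,0]],[-1,[0,0,-0.2],[0,0,0]],[-1,[0,0,-0.2],[0,0,0]],[-1,[0,0,-0.2],[0,0,0]],[-1,[0,0,-0.1],[0,0,0]],[-1,[0,0,0],[0,0,0]],[-1,[0,0,0],[0,0,0]],[-1,[0,0,0],[0,0,0]],[-1,[0,0,0],[0,0,0]]]'

```text
t: 23.4
eef_pos: [554.7, -46.8, 112.8]
tcp_rot: [-0.001, -0.014, 1.0, 0.001]
contact_force: [0.1, -0.7, -0.4]
finger_gap: 0.2
```

```bash
python3 - <<'E'
from h import *
np.set_printoptions(precision=2,suppress=True)
s=arm.state();print(s['t'],s['eef_pos'],s['contact_force'],s['finger_gap'],turn(1))
f=arm.grab_frame("side")[:,:,::-1]
cv2.imwrite("pics/side16.png",cv2.resize(f[130:230,290:410],None,fx=6,fy=6,interpolation=cv2.INTER_CUBIC))
E
```

```text
23.4 [554.67 -46.79 112.85] [ 0.07 -0.73 -0.35] 0.1961731059073131 [-0.01 -0.01  0.01]
```

View pics/side16.png

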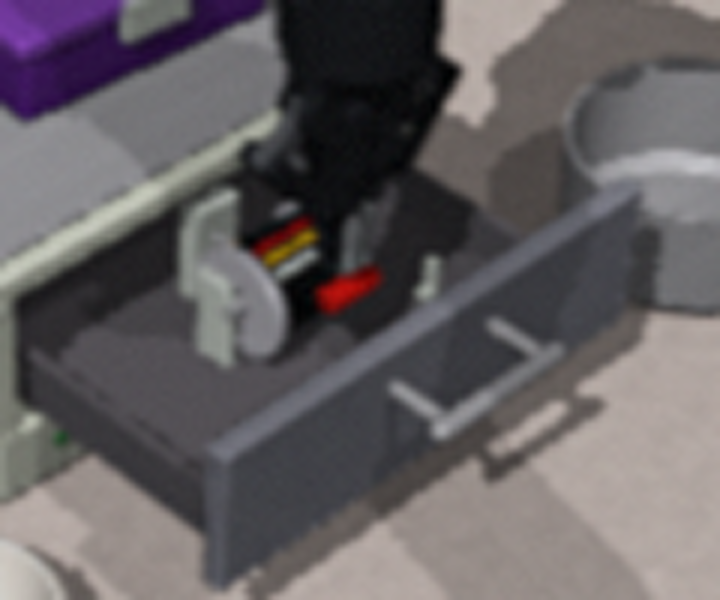

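Emit:
send_rows --series '[[-1,[0,0,-0.1],[0,0,0]],[-1,[0,0,-0.1],[0,0,0]],[-1,[0,0,-0.1],[0,0,0]],[-1,[0,0,-0.1],[0,0,0]],[-1,[0,0,-0.1],[0,0,0]],[-1,[0,0,-0.1],[0,0,0]],[-1,[0,0,-0.1],[0,0,0]],[-1,[0,0,-0.1],[0,0,0]],[-1,[0,0,-0.05],[0,0,0]],[-1,[0,0,-0.05],[0,0,0]]]'

```text
t: 24.7
eef_pos: [551.9, -47.2, 63.9]
tcp_rot: [-0.007, -0.014, 1.0, -0.002]
contact_force: [-3.5, -0.2, 9.7]
finger_gap: 0.4
```

```bash
python3 - <<'E'
from h import *
np.set_printoptions(precision=2,suppress=True)
s=arm.state();print(s['t'],s['eef_pos'],s['contact_force'],s['finger_gap'],turn(1))
f=arm.grab_frame("side")[:,:,::-1]
cv2.imwrite("pics/side17.png",cv2.resize(f[130:230,290:410],None,fx=6,fy=6,interpolation=cv2.INTER_CUBIC))
E
```

```text
24.7 [551.92 -47.17  63.95] [-3.54 -0.23  9.73] 0.4000629199763857 [ 0.03 -0.08  0.01]
```

View pics/side17.png

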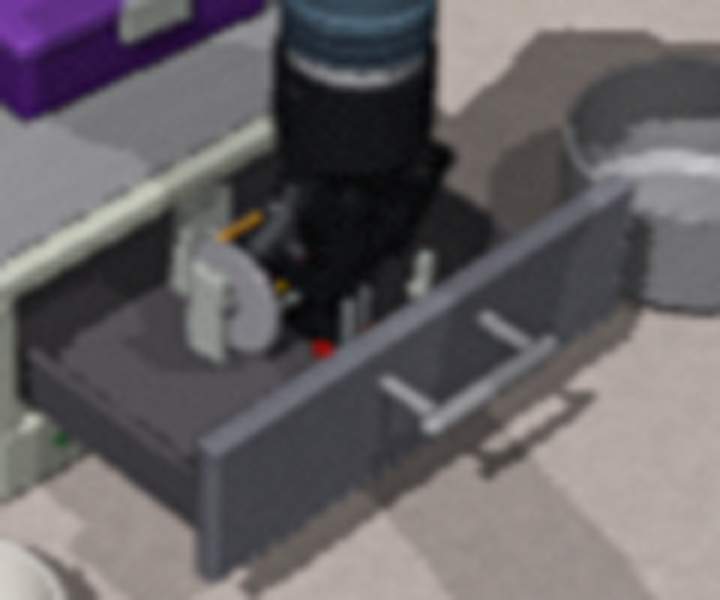

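Emit:
send_rows --series '[[-1,[-0.03,0,-0.08],[0,0,0]],[-1,[-0.03,0,-0.08],[0,0,0]],[-1,[-0.03,0,-0.08],[0,0,0]],[-1,[-0.03,0,-0.06],[0,0,0]],[-1,[-0.03,0,-0.06],[0,0,0]],[-1,[-0.03,0,-0.06],[0,0,0]],[-1,[-0.03,0,-0.06],[0,0,0]],[-1,[-0.03,0,-0.06],[0,0,0]],[-1,[-0.03,0,-0.06],[0,0,0]],[-1,[-0.03,0,-0.06],[0,0,0]]]'

```text
t: 26.0
eef_pos: [561.3, -47.2, 50.0]
tcp_rot: [0.017, -0.014, 1.0, -0.008]
contact_force: [-3.3, -0.5, 16.8]
finger_gap: -0.3
```

```bash
python3 - <<'E'
from h import *
np.set_printoptions(precision=2,suppress=True)
s=arm.state();print(s['t'],s['eef_pos'],s['contact_force'],s['finger_gap'],turn(1))
f=arm.grab_frame("side")[:,:,::-1]
cv2.imwrite("pics/side18.png",cv2.resize(f[130:230,290:410],None,fx=6,fy=6,interpolation=cv2.INTER_CUBIC))
for i in range(3): arm.grab_frame("side")
s=arm.state();print(s['t'],s['eef_pos'],s['contact_force'])
E
```

```text
26.0 [561.33 -47.25  49.99] [-3.27 -0.48 16.76] -0.28025518157487644 [0.09 0.19 0.01]
26.2 [561.43 -47.23  50.  ] [-4.05 -0.11 17.01]
```

View pics/side18.png

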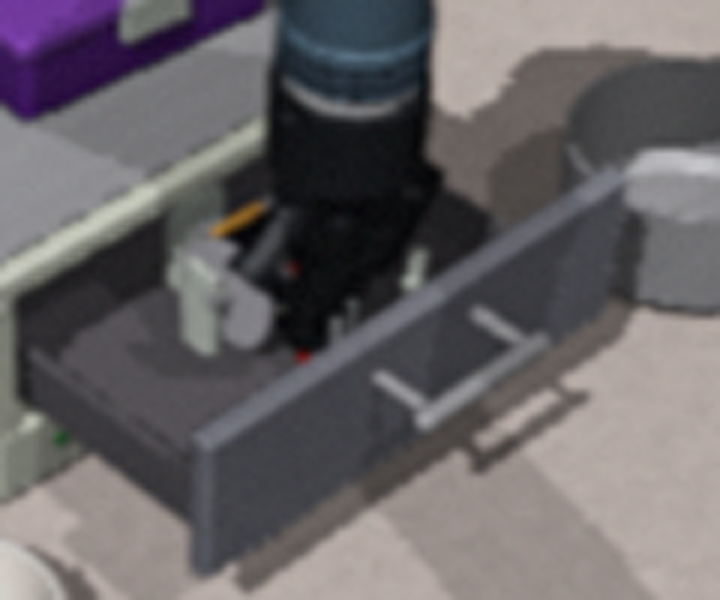

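Emit:
send_rows --series '[[-1,[-0.05,0,-0.05],[0,0,0]],[-1,[-0.05,0,-0.05],[0,0,0]],[-1,[-0.05,0,-0.05],[0,0,0]],[-1,[-0.05,0,-0.05],[0,0,0]],[-1,[-0.05,0,-0.05],[0,0,0]],[-1,[-0.05,0,-0.05],[0,0,0]],[-1,[-0.05,0,-0.05],[0,0,0]],[-1,[-0.05,0,-0.05],[0,0,0]],[-1,[-0.05,0,-0.05],[0,0,0]],[-1,[-0.05,0,-0.05],[0,0,0]]]'

```text
t: 27.45
eef_pos: [563.1, -47.6, 49.9]
tcp_rot: [0.045, -0.014, 0.999, -0.014]
contact_force: [-2.7, -1.3, 12.6]
finger_gap: 0.3
```

```bash
python3 - <<'E'
from h import *
np.set_printoptions(precision=2,suppress=True)
s=arm.state();print(s['t'],s['eef_pos'],s['contact_force'],s['finger_gap'],turn(1))
f=arm.grab_frame("side")[:,:,::-1]
cv2.imwrite("pics/side19.png",cv2.resize(f[130:230,290:410],None,fx=6,fy=6,interpolation=cv2.INTER_CUBIC))
for i in range(16):
    f=arm.grab_frame("top")[:,:,::-1]
    if i%5==4: s=arm.state();print(s['t'],s['eef_pos'],s['contact_force'])
cv2.imwrite("pics/top19.png",cv2.resize(f[130:250,310:430],None,fx=5,fy=5,interpolation=cv2.INTER_CUBIC))
for x in arm.trace("dial_bar","side")[:1]:print(x['p'],x['box'])
E
```

```text
27.45 [563.09 -47.58  49.9 ] [-2.68 -1.28 12.63] 0.26039480270967275 [0.16 0.52 0.01]
27.75 [563.11 -47.58  49.92] [-3.38 -0.03 13.13]
28.0 [563.07 -47.57  49.88] [-3.77  0.06 13.45]
28.25 [563.08 -47.59  49.89] [-2.97  0.28 13.34]
0.53 [322.6, 161.4, 338.5, 187.8]
```

View pics/side19.png

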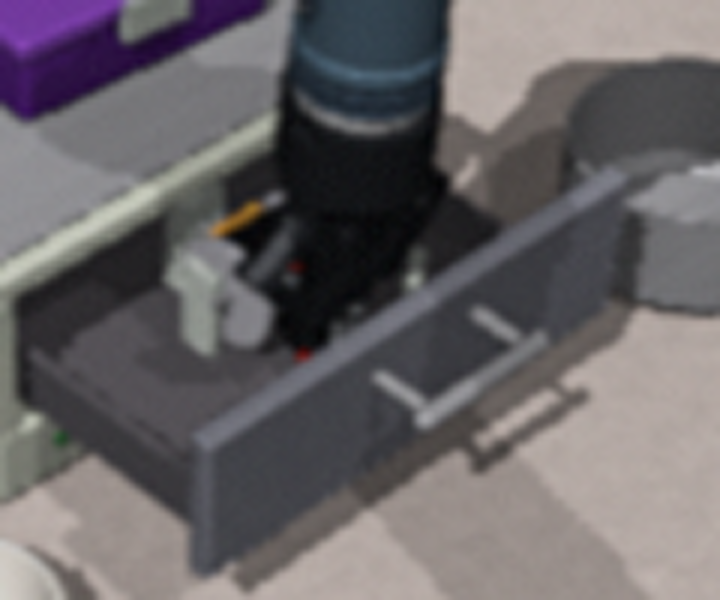

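View pics/top19.png

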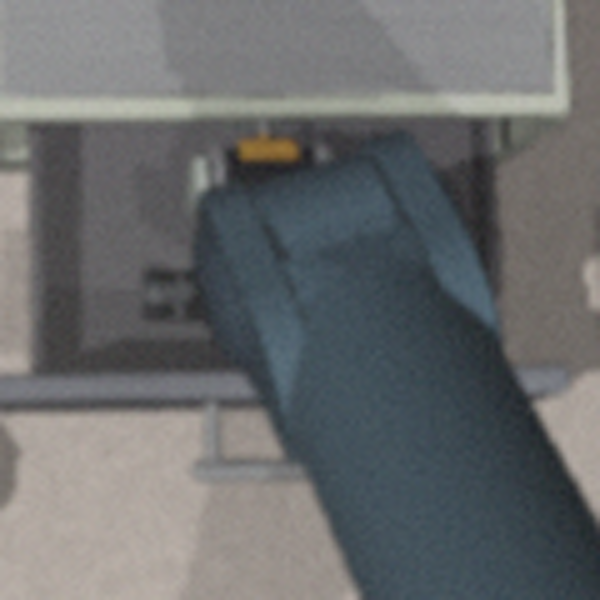

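```bash
python3 - <<'E'
from station import arm
s=arm.state();print(s['t'],s['eef_pos'],s['contact_force'])
print(arm.hand_in())
s=arm.state();print(s['t'],s['eef_pos'],s['contact_force'])
E
```

```text
28.35 [563.0831824  -47.5593881   49.90351641] [-2.72302545 -0.23591283 14.03633316]
the job is handed in; nothing more can be done
None
the job is handed in; nothing more can be done
```

I pulled the drawer out by its handle and pressed the dial's thumb bar down to its end with shut fingers. I handed in at 28.35 s with the bar still held there. No verdict came back, so these are my last readings:

- **Dial:** the visible end of the red bar matched the third click to within about a pixel. I couldn't read the angle directly. The tool stopped at the same height (50 mm) on both presses, which fits the hard stop.
- **Hold:** the upward force was about 13–14 N, and the tool didn't move over the last 0.8 s. The wrist measures that force, not the fingers, and the fingertips were hidden behind the panel. In the pictures the gripper body looked clear of the panel.
- **Drawer:** about 121 mm out (±5 mm) from the handle's position in both cameras, against the 110 mm needed. It was about 135 mm after the first pull. Each press pushed it in about 10 mm, and it was steady at hand-in.
- **Kitchenware:** I saw nothing move in the camera views, but I didn't measure each piece.

**What went wrong on the way:**
- **Missed grasp:** the first try at the handle closed on nothing, because the real fingertips sit about 20 mm behind the reported tool point. I allowed for that afterwards.
- **Off-centre press:** I released the first press and pushed the drawer out again to about 132 mm before pressing a second time.
- **Open disagreement:** during the presses the tool stood about 8–10 mm lower than that 20 mm offset predicts. I put it down to where the bar touches the fingertip, but didn't confirm it.

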